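# Close and lock the wax mould in the bench clamp

## Task

Close the wax mould: set the top half with the blue end bands down onto the blue-banded lower half in the bench clamp so that it sits flush, swing the black-knobbed clamp arm over it until it is fully home against its stop, and then turn the red-knobbed locking handle all the way to its stop; it only comes free once the clamp arm is home. Leave the orange-banded half and everything else on the bench where they are.

Things in the scene. Friction and masses are not known exactly. Their poses are not given: they have to be found in the camera images.
- half_blue: the top half of this mould: aluminium block 100 (its x) x 50 (y) x 34 mm high, BLUE bands at both ends, about 0.4 kg, right way up on the bench; grip it across its 50 mm. Origin: centre of its underside. Underneath, two sockets 19 mm wide, 12 mm deep, 30 mm either side of the centre along x; half a turn makes no difference to the fit
- half_orange: the other top half, the same 100 x 50 x 34 mm aluminium block with ORANGE end bands; it does not fit this lower half (its sockets are 36 mm apart). Origin: centre of its underside. Leave it alone
- fixture: the bench clamp, fixed: grey plate 14 mm high spanning x -145 to 60, y -105 to 45 mm of its frame (x along the mould, z up; origin on the bench under the mould's middle). On it the lower half: 100 x 50 mm, blue end bands, top at 38 mm, with two tapered dowels (16 mm wide at the foot, 9 at the tip, 10 high) at x = -30 and 30; they draw in a half up to 4 mm off
- mould_seat (a point): centre of the top face of the lower half, 38 mm above the bench, axes as the fixture's. When seated, the blue half's origin is here, its long side along this x and its top 72 mm above the bench; the clamp arm passes 2 mm over it
- clamp (a joint): angle of the clamp arm (rad): 0 wide open, arm pointing 120 degrees anticlockwise from above from the fixture's x; grows as it swings clockwise; 2.094 is home at its stop, arm along the fixture's x over the mould. Starts open, below 0.5. Stays where left; about 2 N at the knob moves it. It cannot come home if the half is not fully down
- clamp_knob (a point): middle of the upright round black knob at the clamp arm's end: 24 mm across, 44 mm high, its top 22 mm above and the flat arm (20 mm wide, 10 thick) 22 mm below this point; 106 mm above the bench, 105 mm from the pivot. Moves with the arm; a grip slips round the knob
- clamp_pivot (a point): axis of the clamp arm, at fixture x = -95, y = 0 mm, at the height of the arm's underside (74 mm above the bench)
- lock (a joint): angle of the locking handle (rad): 0 unlocked, pointing along the fixture's -x; grows anticlockwise from above; 1.571 is locked at its stop, pointing along the fixture's -y. Bitten discs under the two handles interlock: with the clamp open the lock turns only 0.1 rad; do not turn or force it before the clamp is home. Stays where left; about 2 N moves it when free
- lock_knob (a point): middle of the locking handle's upright round red knob: 24 mm across, 44 mm high, so its top is 22 mm above and the flat arm's upper face 22 mm below it; 94 mm above the bench, 75 mm from its pivot. Moves with the handle
- lock_pivot (a point): axis of the locking handle, at fixture x = -95, y = -52 mm, at the height of its arm's underside (62 mm above the bench)
- handpiece: black rotary handpiece lying on the bench, 150 mm long, 26 mm thick; origin under its middle. Bystander
- hammer: small hammer lying flat, 220 mm long; origin under its middle. Bystander
- brush: wooden-handled brush lying flat, 180 mm long; origin under its middle. Bystander
- wrench: steel spanner lying flat, 160 mm long; origin under its middle. Bystander
- bench_block: square steel bench block, 65 x 65 x 20 mm; origin at the centre of its underside. Bystander
- jar: closed jar, 56 mm across, 70 mm high; origin at the centre of its underside. Bystander
- mug: blue ceramic mug, 72 mm across, 80 mm high; origin at the centre of its underside. Bystander
Things that resemble listed ones, but are neither listed nor needed, are in the scene too. What is shaped like the half_blue but brown or yellow is not meant.

How it is judged:
By the outcome, as a careful person would: the job done as asked, in the order asked, and still so for the second after the job is handed in, with the robot touching nothing.
It also fails if it takes over 72 s, if anything falls off the work surface, if the arm or the gripper's body presses on something with over 40 N, if the wrist force passes 120 N, or if a joint passes its speed limit or range.

## Robot

A 6-joint arm with a two-finger parallel gripper is mounted at the origin on the work surface. World frame = base frame: x ahead of the robot, y to its left, z up, the work surface at z = 0. Lengths are in m, angles in rad, forces in N, time in s.
With the tool pointing down it reaches from about 0.3 to 0.775 m from the base axis. Payload 14.6 kg.
Tool frame: the origin (TCP) lies at the very end of the fingers, on their centre line; the grasp point (between the pads) lies arm.grip_depth behind it (arm.grip_depth is the distance from the TCP to the grasp point, in m); z points along the fingers, y is the line along which they close (so a half turn about z gives the same grasp; the last joint's range is limited). The gripper opens to 94 mm and grips with 3 to 60 N. Pads are 16 mm wide; open, the fingers measure 119 mm over their backs; the gripper's body (75 mm by 177 mm) begins 78 mm behind the grasp point.
Start: joints at [-1.274, 0.3, 1.521, -0, 1.321, -0.067], TCP at [0.196, -0.514, 0.205] pointing down, gripper open.
Joint ranges: [-3.03, 3.03], [-0.79, 2.21], [0.23, 2.52], [-1.04, 4.18], [0, 3.07], [-2.55, 2.55]. Speed limits (rad/s): [2.22, 2.22, 2.57, 3.14, 3.14, 3.14].

## Interface

Orientations are given as a 3x3 rotation matrix whose columns are the frame's x, y, z axes.
In Python, from rig import arm gives the robot as it stands.
- The arm moves only by the tool move_arm, never from a script. Its argument "steps" is a list of rows, each a list of 7 numbers: the opening, from 0 (shut) to 1 (fully open), then the shift along the world's x, y, z in cm, then the turn, a rotation vector about the world's x, y, z in rad. In form: [[hand, tx, ty, tz, wx, wy, wz], ...]. A call has 1 to 10 rows; each row shifts and turns the commanded pose from where the row before left it; what a row does not reach is not made up. A row lasts 1/8 s, in which the tool goes at most 62.5 mm and 10.7 degrees, less where a joint would pass 70% of its speed; a pose out of reach is approached as far as the arm can. A call is refused whole if a number of a shift passes 6.25 or a number of a turn 0.188, either way. A call with a gripper value outside its range is refused whole. The fingers move at their own pace and stop on an object; the grip force is fixed at half the most. Time passes only in rows, so rows that do not move let the fingers close. It gives the time, the measured TCP pose, the force, the opening and the grip force at its end, in the units of the state.
- arm.get_state(): the state, without advancing time (a new reading comes with each control period).
- arm.snapshot(name): name is "scene" or "top"; returns (picture, depth): 400x640x3 uint8, red, green, blue; 400x640 float32, m along the optical axis (not along the pixel's ray), 0 where there is no reading.
- arm.get_calibration(name): a dict with "camera_matrix" (3x3 intrinsics, pixels), "rvec" (rotation vector, rad) and "tvec" (3), from world to camera coordinates, as OpenCV has them. Camera axes: x right, y down, z forward; pixel columns grow to the right and rows downward; lengths in m; the calibration is good to about 2 mm. A picture is of the moment at which its call begins. get_calibration takes no time and is no camera call.
- arm.job_done(): hands the job in; it is judged then, once.
The state is a dict: "time": time; "joints": joint angles; "qd": joint speeds; "joint_efforts": joint torques, N m; "tcp_pos": TCP position; "eef_rot": TCP orientation; "ft_force": force on the tool from outside, world axes, zero at the start; "torque": the same for the moment, N m; "grip_width": finger opening in m; "grip_force": force on a finger pad.
Only numpy, scipy, OpenCV 4.12 (cv2) and the standard library are available. Lean on these libraries where they do the work, as an engineer would, in place of code of your own. Each camera call takes 0.05 s, during which the arm holds its last target. There are 200 camera calls.

## Working session

There is one attempt and no reset: what is moved stays moved. The work goes in short steps, Python scripts to look and compute and a tool call to move; the robot and the scene stay as the last step left them, time stands still between calls to the robot, and variables do not carry over. Pictures are saved under pics/ and viewed, at most 10 in all, crops included, and the job is handed in when it is done.

Besides the shell and the picture viewer there is one more tool, called after "Call:" as a command line: name --pt "numbers of a row" for each row, then --argument value for the rest. move_arm: Moves the arm, as the interface text tells. Its arguments: {"type":"object","properties":{"steps":{"type":"array"}},"required":["steps"]}

```bash
mkdir -p pics; cat > h.py <<'E'
import numpy as np, cv2
from rig import arm
def snap(n):
    p,d=arm.snapshot(n); c=arm.get_calibration(n)
    return p,d,c
def world(d,c):
    K=np.array(c["camera_matrix"]);R=cv2.Rodrigues(np.array(c["rvec"],float))[0];t=np.array(c["tvec"],float).ravel()
    v,u=np.mgrid[:400,:640]
    P=np.stack([(u-K[0,2])/K[0,0]*d,(v-K[1,2])/K[1,1]*d,d],-1)
    return (P-t)@R
def save(p,f): cv2.imwrite(f,p[...,::-1])
E
python3 - <<'E'
from h import *
for n in("top","scene"):
    p,d,c=snap(n); save(p,f"pics/{n}0.png"); np.savez(f"{n}0.npz",p=p,w=world(d,c),d=d)
s=arm.get_state();print(s["time"],s["tcp_pos"],s["eef_rot"],arm.grip_depth,s["ft_force"])
E
```

```text
0.1 [ 0.19567138 -0.51377639  0.2049448 ] [[ 9.34537318e-01  3.55865025e-01 -2.91811338e-04]
 [ 3.55865134e-01 -9.34536780e-01  1.00639155e-03]
 [ 8.54311259e-05 -1.04435594e-03 -9.99999451e-01]] 0.0188 [ 0.36412141 -0.21167665  0.13535928]
```

View pics/top0.png

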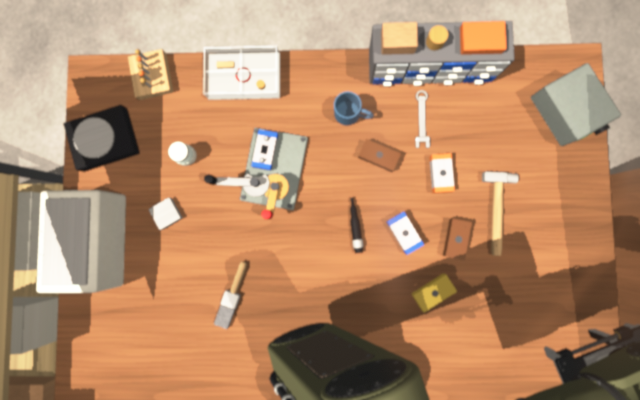

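View pics/scene0.png

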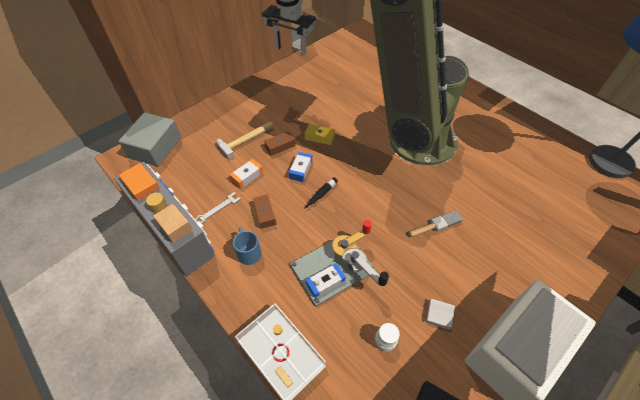

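The two top-view candidates are the blue-banded half at (405,232) and the lower half at (264,148) in the clamp. The orange half is at (442,172), the brown ones at (380,154) and (458,236), and the yellow one at (434,292). By its blue bands the target is (405,232). The knobs are black at (210,180) and red at (268,214).

```bash
cat > m.py <<'E'
from h import *
z=np.load("top0.npz");p,w=z["p"],z["w"]
hsv=cv2.cvtColor(p,cv2.COLOR_RGB2HSV)
def rect(name,u0,u1,v0,v1,zlo,zhi):
    W=w[v0:v1,u0:u1].reshape(-1,3);m=(W[:,2]>zlo)&(W[:,2]<zhi);Q=W[m]
    r=cv2.minAreaRect((Q[:,:2]*1000).astype(np.float32));print(name,m.sum(),r,"z",np.median(Q[:,2]));return r
rect("blue",382,430,205,258,.026,.045)
rect("lower",245,285,125,172,.032,.046)
rect("plate",235,312,122,215,.008,.022)
rect("blackknob",198,218,170,190,.105,.14)
rect("redknob",258,278,203,224,.09,.13)
b=(hsv[...,0]>105)&(hsv[...,0]<130)&(hsv[...,1]>150)
for nm,(u0,u1,v0,v1) in dict(blue=(382,430,205,258),lower=(245,285,125,172)).items():
    mm=np.zeros(b.shape,bool);mm[v0:v1,u0:u1]=b[v0:v1,u0:u1]
    n,l,st,ce=cv2.connectedComponentsWithStats(mm.astype(np.uint8))
    for i in range(1,n):
        if st[i,4]>15: print(nm,ce[i],st[i,4],np.median(w[l==i],0))
# scene cross-check
z2=np.load("scene0.npz");p2,w2=z2["p"],z2["w"]
for nm,(u0,u1,v0,v1,zl,zh) in dict(blue=(280,320,145,185,.026,.045),lower=(300,350,258,305,.032,.046),black=(370,395,268,290,.1,.14),red=(358,376,218,236,.09,.13)).items():
    Q=w2[v0:v1,u0:u1].reshape(-1,3);Q=Q[(Q[:,2]>zl)&(Q[:,2]<zh)];print("scene",nm,cv2.minAreaRect((Q[:,:2]*1000).astype(np.float32)),Q[:,2].max())
c1=cv2.resize(p[115:225,195:315],None,fx=4,fy=4,interpolation=cv2.INTER_CUBIC)
c2=cv2.resize(p[205:260,380:435],None,fx=8,fy=8,interpolation=cv2.INTER_CUBIC)[:440,:320]
c2=cv2.resize(p[200:265,375:435],(300,440//440*325),interpolation=cv2.INTER_CUBIC)
o=np.zeros((440,780,3),np.uint8);o[:440,:480]=c1;o[:325,480:]=c2;save(o,"pics/c1.png")
E
python3 m.py
```

```text
blue 756 ((433.95233154296875, -195.78726196289062), (101.06814575195312, 51.18055725097656), 30.027990341186523) z 0.033815706648464505
lower 686 ((660.0885009765625, 175.5347900390625), (52.0804443359375, 100.7330093383789), 79.31591796875) z 0.037948297679106145
plate 2338 ((612.9354248046875, 154.22836303710938), (150.57687377929688, 205.32077026367188), 78.82406616210938) z 0.01390375418216922
blackknob 96 ((570.6668090820312, 297.60382080078125), (21.562511444091797, 22.61977767944336), 0.012983898632228374) z 0.12664609936862448
redknob 86 ((483.23907470703125, 156.0517578125), (21.056737899780273, 23.418228149414062), 86.42939758300781) z 0.11461210594516305
lower [268.11111111 133.13333333] 45 [0.70245936 0.16310337 0.03830281]
lower [261.69387755 165.83673469] 49 [0.61324315 0.18036495 0.03830488]
scene blue ((443.21343994140625, -230.23797607421875), (121.28276062011719, 125.0041275024414), 29.490497589111328) 0.03980840400214939
scene lower ((644.5009765625, 179.70782470703125), (52.03578567504883, 130.5877685546875), 78.84497833251953) 0.045593121740629905
scene black ((572.0189208984375, 299.6926574707031), (22.575551986694336, 21.577783584594727), 58.97840881347656) 0.12983644766221
scene red ((483.57135009765625, 160.15658569335938), (22.9525146484375, 21.143997192382812), 2.895733594894409) 0.118585031737232
```

View pics/c1.png

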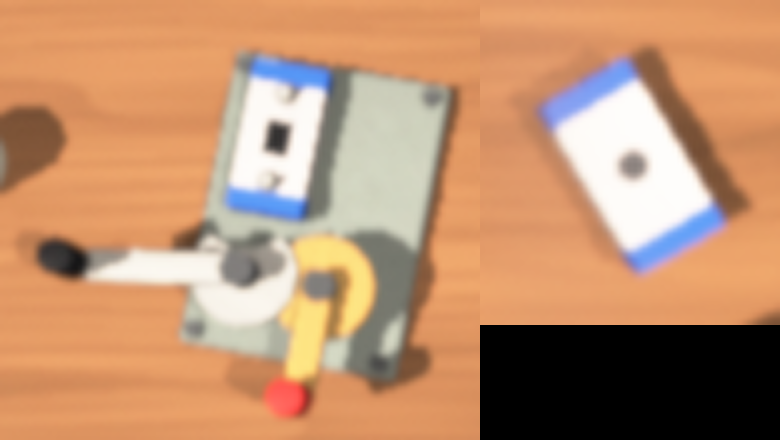

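The crop shows the target with blue bands and a single dot, and the lower half with dowels, both as described. The sizes match (101x51 mm, top 33.8 mm; plate 205x150 mm). The fixture's x points at -11° and the seat is at (0.660, 0.1755). The blue half is at (0.434, -0.196) with its long axis at 30°.

Call:
move_arm --pt "1 2.4 3.2 -0.8 0 0 0.016" --pt "1 2.4 3.2 -0.8 0 0 0.016" --pt "1 2.4 3.2 -0.8 0 0 0.016" --pt "1 2.4 3.2 -0.8 0 0 0.016" --pt "1 2.4 3.2 -0.8 0 0 0.016" --pt "1 2.4 3.2 -0.8 0 0 0.016" --pt "1 2.4 3.2 -0.8 0 0 0.016" --pt "1 2.4 3.2 -0.8 0 0 0.016" --pt "1 2.4 3.2 -0.8 0 0 0.016" --pt "1 2.23 3.0 -0.8 0 0 0.016"

```text
time: 1.35
tcp_pos: [0.4346, -0.1948, 0.1251]
eef_rot: [[0.866, 0.501, -0.0], [0.501, -0.866, 0.0], [-0.0, -0.0, -1.0]]
ft_force: [0.7, -0.0, -0.3]
grip_width: 0.0939
grip_force: 0.0
```

Call:
move_arm --pt "1 -0.06 -0.1 -4 0 0 0" --pt "1 0 0 -4 0 0 0" --pt "1 0 0 -2.5 0 0 0" --pt "1 0 0 -1.2 0 0 0" --pt "1 0 0 0 0 0 0" --pt "0 0 0 0 0 0 0" --pt "0 0 0 0 0 0 0" --pt "0 0 0 0 0 0 0" --pt "0 0 0 0 0 0 0" --pt "0 0 0 0 0 0 0"

```text
time: 2.6
tcp_pos: [0.4333, -0.1969, 0.0085]
eef_rot: [[0.866, 0.5, -0.0], [0.5, -0.866, 0.0], [-0.0, -0.0, -1.0]]
ft_force: [-1.3, 2.5, 2.0]
grip_width: 0.05
grip_force: 30.0
```

Call:
move_arm --pt "0 0 0 2 0 0 0" --pt "0 0 0 4 0 0 0" --pt "0 0 0 5 0 0 0" --pt "0 0 0 4 0 0 0"

```text
time: 3.1
tcp_pos: [0.4333, -0.1969, 0.1601]
eef_rot: [[0.866, 0.5, 0.0], [0.5, -0.866, -0.0], [0.0, 0.0, -1.0]]
ft_force: [0.6, 0.1, -3.5]
grip_width: 0.0497
grip_force: 30.0
```

Call:
move_arm --pt "0 2.27 3.72 0 0 0 -0.0716" --pt "0 2.27 3.72 0 0 0 -0.0716" --pt "0 2.27 3.72 0 0 0 -0.0716" --pt "0 2.27 3.72 0 0 0 -0.0716" --pt "0 2.27 3.72 0 0 0 -0.0716" --pt "0 2.27 3.72 0 0 0 -0.0716" --pt "0 2.27 3.72 0 0 0 -0.0716" --pt "0 2.27 3.72 0 0 0 -0.0716" --pt "0 2.27 3.72 0 0 0 -0.0716" --pt "0 2.27 3.72 0 0 0 -0.0716"

```text
time: 4.35
tcp_pos: [0.6607, 0.1762, 0.1577]
eef_rot: [[0.981, -0.193, -0.001], [-0.193, -0.981, -0.0], [-0.001, 0.001, -1.0]]
ft_force: [-0.2, -0.7, -3.2]
grip_width: 0.0498
grip_force: 30.0
```

Call:
move_arm --pt "0 0 0 -2 0 0 0" --pt "0 0 0 -2 0 0 0" --pt "0 0 0 -1 0 0 0" --pt "0 0 0 0 0 0 0" --pt "0 0 0 0 0 0 0"

```text
time: 4.97
tcp_pos: [0.6607, 0.1748, 0.1094]
eef_rot: [[0.982, -0.191, 0.001], [-0.191, -0.982, 0.0], [0.001, -0.001, -1.0]]
ft_force: [0.3, -0.3, -3.6]
grip_width: 0.0498
grip_force: 30.0
```

```bash
python3 - <<'E'
from h import *
s=arm.get_state();print(s["tcp_pos"],s["eef_rot"][0],s["ft_force"])
o=np.zeros((440,800,3),np.uint8)
for n,(u,v),x in(("top",(215,100),0),("scene",(275,215),400)):
    p,d,c=snap(n);w=world(d,c);np.savez(n+"1.npz",p=p,w=w)
    o[:400,x:x+400]=cv2.resize(p[v:v+100,u:u+100],(400,400),interpolation=cv2.INTER_CUBIC)
save(o,"pics/c2.png")
E
```

```text
[0.66074872 0.17477083 0.1094306 ] [ 0.98151625 -0.19137459  0.00126883] [ 0.28135011 -0.29443986 -3.5518015 ]
```

View pics/c2.png

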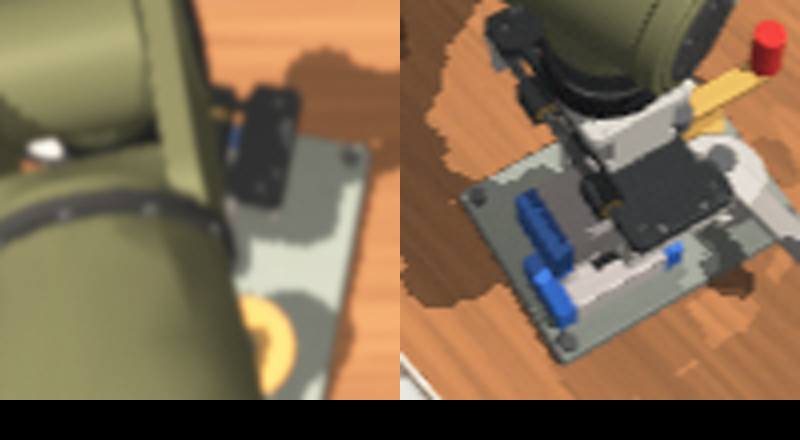

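The scene crop shows the blue half held level above the lower half, with its end face at about (545,230) above the lower band at (550,290). I'll compare the two end faces numerically.

```bash
python3 - <<'E'
from h import *
z=np.load("scene1.npz");p,w=z["p"],z["w"];h=cv2.cvtColor(p,cv2.COLOR_RGB2HSV)
b=(h[...,0]>105)&(h[...,0]<130)&(h[...,1]>150);b[:,:290]=0;b[:,355:]=0;b[:255]=0;b[310:]=0
a=np.radians(-11);R=np.array([[np.cos(a),-np.sin(a)],[np.sin(a),np.cos(a)]])
Q=w[b];f=(Q[:,:2]-[.6602,.1755])@R*1000
for nm,lo,hi in(("held",.1,.14),("lower",.02,.036)):
    m=(Q[:,2]>lo)&(Q[:,2]<hi)&(f[:,0]>20);g=f[m];print(nm,m.sum(),np.percentile(g[:,0],[50,80,95]),np.percentile(g[:,1],[2,50,98]),Q[m,2].min(),Q[m,2].max())
E
```

```text
held 138 [47.59184056 50.51458218 51.02852561] [-21.73248635   5.35209927  25.91537413] 0.1020582811470262 0.13877407516059204
lower 36 [48.29691755 48.77467438 49.10735285] [-22.38666811   4.87932302  26.60705242] 0.020048366363554344 0.03589767108241266
```

Call:
move_arm --pt "0 -0.14 0.08 -2 0 0 0" --pt "0 0 0 -2 0 0 0" --pt "0 0 0 -0.8 0 0 0" --pt "0 0 0 -0.5 0 0 0" --pt "0 0 0 -0.4 0 0 0" --pt "0 0 0 0 0 0 0"

```text
time: 5.82
tcp_pos: [0.659, 0.1758, 0.0515]
eef_rot: [[0.982, -0.191, 0.0], [-0.191, -0.982, 0.0], [0.0, -0.0, -1.0]]
ft_force: [-0.7, -0.0, -3.1]
grip_width: 0.0495
grip_force: 30.0
```

Call:
move_arm --pt "0 0 0 -0.2 0 0 0" --pt "0 0 0 -0.2 0 0 0" --pt "0 0 0 -0.1 0 0 0" --pt "0 0 0 -0.1 0 0 0" --pt "0 0 0 0 0 0 0"

```text
time: 6.45
tcp_pos: [0.6592, 0.1758, 0.0466]
eef_rot: [[0.982, -0.191, 0.001], [-0.191, -0.982, 0.0], [0.001, -0.0, -1.0]]
ft_force: [-4.4, -1.7, 6.4]
grip_width: 0.0498
grip_force: 30.0
```

Call:
move_arm --pt "0 0 0 -0.1 0 0 0" --pt "0 0 0 0 0 0 0" --pt "0.7 0 0 0 0 0 0" --pt "0.7 0 0 0 0 0 0" --pt "0.7 0 0 0 0 0 0" --pt "0.7 0 0 2 0 0 0" --pt "0.7 0 0 4 0 0 0" --pt "0.7 0 0 5 0 0 0" --pt "0.7 0 0 5 0 0 0" --pt "0.7 0 0 0 0 0 0"

```text
time: 7.7
tcp_pos: [0.6604, 0.1761, 0.2108]
eef_rot: [[0.982, -0.191, 0.009], [-0.191, -0.982, 0.002], [0.008, -0.003, -1.0]]
ft_force: [0.1, 0.6, -0.0]
grip_width: 0.066
grip_force: 0.0
```

Call:
move_arm --pt "0.6 -0.89 1.22 0 0 0 0.173" --pt "0.6 -0.89 1.22 0 0 0 0.173" --pt "0.6 -0.89 1.22 0 0 0 0.173" --pt "0.6 -0.89 1.22 0 0 0 0.173" --pt "0.6 -0.89 1.22 0 0 0 0.173" --pt "0.6 -0.89 1.22 0 0 0 0.173" --pt "0.6 -0.89 1.22 0 0 0 0.173" --pt "0.6 -0.89 1.22 0 0 0 0.173" --pt "0.6 -0.89 1.22 0 0 0 0.173" --pt "0.6 -0.89 1.22 0 0 0 0.173"

```text
time: 8.95
tcp_pos: [0.5695, 0.2981, 0.2044]
eef_rot: [[0.027, 1.0, -0.0], [1.0, -0.027, -0.0], [-0.0, -0.0, -1.0]]
ft_force: [0.0, -0.3, -0.3]
grip_width: 0.0566
grip_force: 0.0
```

```bash
python3 - <<'E'
from h import *
s=arm.get_state();print(s["tcp_pos"],s["eef_rot"][0],s["joints"])
o=np.zeros((440,800,3),np.uint8)
for n,(u,v),x in(("top",(195,110),0),("scene",(290,215),400)):
    p,d,c=snap(n);w=world(d,c);np.savez(n+"2.npz",p=p,w=w)
    o[:400,x:x+400]=cv2.resize(p[v:v+100,u:u+100],(400,400),interpolation=cv2.INTER_CUBIC)
    W=w[v:v+100,u:u+100].reshape(-1,3);a=np.radians(-11);R=np.array([[np.cos(a),-np.sin(a)],[np.sin(a),np.cos(a)]])
    f=(W[:,:2]-[.6602,.1755])@R*1000
    for A in(-45,-20,20,45):
        m=(abs(f[:,0]-A)<6)&(abs(f[:,1])<20)&(W[:,2]>.05)&(W[:,2]<.09);print(n,A,m.sum(),np.median(W[m,2]) if m.any() else 0)
    m=(W[:,2]>.06)&(W[:,2]<.08)&(abs(f[:,0])<60)&(abs(f[:,1])<32);print(cv2.minAreaRect(f[m].astype(np.float32)))
save(o,"pics/c3.png")
E
```

```text
[0.56948408 0.29809166 0.20442415] [ 2.73035182e-02  9.99627107e-01 -4.06872981e-04] [ 4.25263938e-01  5.11742229e-01  1.22900394e+00 -2.41725065e-05
  1.40130393e+00  4.52574978e-01]
top -45 81 0.07167574656084227
top -20 69 0.07149742944756678
top 20 68 0.07130360081699844
top 45 67 0.07297848980329262
((-0.1329498291015625, 0.07235145568847656), (52.23686599731445, 101.1101303100586), 89.93287658691406)
scene -45 56 0.07183063474858928
scene -20 60 0.071789276390584
scene 20 61 0.07170073127388336
scene 45 74 0.07152404302778434
((-1.0457305908203125, 1.0959815979003906), (101.14765930175781, 52.37759780883789), 0.14778918027877808)
```

View pics/c3.png

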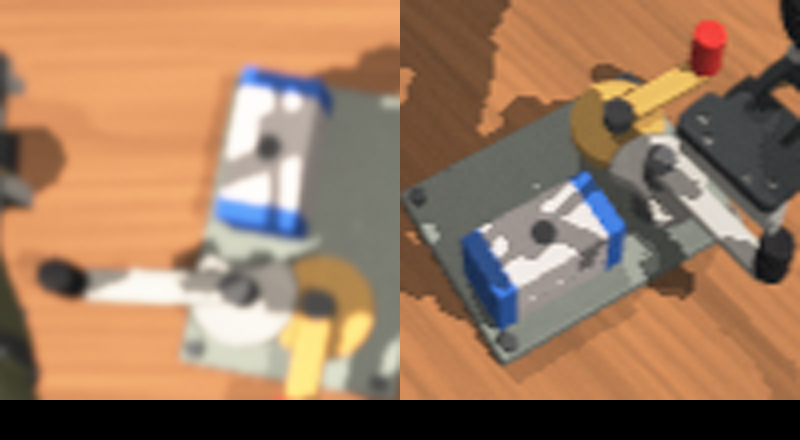

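The half sits flush: 72 mm at all four points, and centred. The clamp knob is unmoved. Next I lower over it and loosely cage it.

Call:
move_arm --pt "0.6 0.15 0.04 -4 0 0 0" --pt "0.6 0 0 -3 0 0 0" --pt "0.6 0 0 -2.5 0 0 0" --pt "0.6 0 0 -1.8 0 0 0" --pt "0.31 0 0 0 0 0 0" --pt "0.31 0 0 0 0 0 0" --pt "0.31 0 0 0 0 0 0"

```text
time: 9.93
tcp_pos: [0.5719, 0.2984, 0.0926]
eef_rot: [[0.033, 0.999, 0.002], [0.999, -0.033, 0.001], [0.001, 0.001, -1.0]]
ft_force: [-0.1, -0.5, -1.0]
grip_width: 0.0304
grip_force: 0.0
```

```bash
python3 - <<'E'
import numpy as np
P=np.array([.6602,.1755])-.095*np.array([np.cos(np.radians(11)),-np.sin(np.radians(11))])
a=np.linspace(87.9,-11,17)
q=P+.105*np.c_[np.cos(np.radians(a)),np.sin(np.radians(a))]
print(P,np.round(q*100,2),np.round(np.diff(q,axis=0)*100,2),sep="\n")
E
```

```text
[0.56694542 0.19362685]
[[57.08 29.86]
 [58.21 29.75]
 [59.32 29.53]
 [60.4  29.19]
 [61.43 28.73]
 [62.41 28.17]
 [63.33 27.5 ]
 [64.17 26.74]
 [64.92 25.89]
 [65.57 24.97]
 [66.12 23.98]
 [66.57 22.94]
 [66.89 21.85]
 [67.1  20.74]
 [67.19 19.61]
 [67.16 18.48]
 [67.   17.36]]
[[ 1.13 -0.1 ]
 [ 1.11 -0.22]
 [ 1.08 -0.34]
 [ 1.04 -0.46]
 [ 0.98 -0.56]
 [ 0.91 -0.67]
 [ 0.84 -0.76]
 [ 0.75 -0.85]
 [ 0.66 -0.92]
 [ 0.55 -0.99]
 [ 0.44 -1.04]
 [ 0.33 -1.08]
 [ 0.21 -1.11]
 [ 0.09 -1.13]
 [-0.03 -1.13]
 [-0.16 -1.12]]
```

Call:
move_arm --pt "0.31 1.1 -0.1 0 0 0 -0.108" --pt "0.31 1.11 -0.22 0 0 0 -0.108" --pt "0.31 1.08 -0.34 0 0 0 -0.108" --pt "0.31 1.04 -0.46 0 0 0 -0.108" --pt "0.31 0.98 -0.56 0 0 0 -0.108" --pt "0.31 0.91 -0.67 0 0 0 -0.108" --pt "0.31 0.84 -0.76 0 0 0 -0.108" --pt "0.31 0.75 -0.85 0 0 0 -0.108"

```text
time: 10.92
tcp_pos: [0.6497, 0.2586, 0.092]
eef_rot: [[0.784, 0.621, -0.0], [0.621, -0.784, 0.0], [0.0, -0.0, -1.0]]
ft_force: [-2.6, 1.7, -0.3]
grip_width: 0.0293
grip_force: 1.1
```

On track with about 3 N of push.

Call:
move_arm --pt "0.31 0.66 -0.92 0 0 0 -0.108" --pt "0.31 0.55 -0.99 0 0 0 -0.108" --pt "0.31 0.44 -1.04 0 0 0 -0.108" --pt "0.31 0.33 -1.08 0 0 0 -0.108" --pt "0.31 0.21 -1.11 0 0 0 -0.108" --pt "0.31 0.09 -1.13 0 0 0 -0.108" --pt "0.31 -0.03 -1.13 0 0 0 -0.108" --pt "0.31 -0.16 -1.12 0 0 0 -0.108" --pt "0.31 -0.04 -0.2 0 0 0 0" --pt "0.31 0 0 0 0 0 0"

```text
time: 12.18
tcp_pos: [0.6703, 0.1715, 0.0919]
eef_rot: [[0.982, -0.187, 0.001], [-0.187, -0.982, -0.0], [0.001, -0.0, -1.0]]
ft_force: [0.7, 0.5, -0.9]
grip_width: 0.0291
grip_force: 0.0
```

Call:
move_arm --pt "0.31 -0.04 -0.2 0 0 0 0" --pt "0.31 -0.04 -0.2 0 0 0 0" --pt "0.31 0 0 0 0 0 0"

```text
time: 12.55
tcp_pos: [0.6699, 0.1706, 0.0918]
eef_rot: [[0.982, -0.186, 0.003], [-0.186, -0.982, 0.004], [0.002, -0.005, -1.0]]
ft_force: [6.8, 17.6, -2.4]
grip_width: 0.0293
grip_force: 9.3
```

Firm stop at 18 N, at the expected home position. I back off, lift and go to the red knob, then check.

Call:
move_arm --pt "0.31 0.06 0.3 0 0 0 0" --pt "0.55 0.02 0.1 0 0 0 0" --pt "0.55 0 0 0 0 0 0" --pt "0.55 0 0 3 0 0 0" --pt "0.55 0 0 5 0 0 0" --pt "0.55 -3 -0.3 3 0 0 0" --pt "0.55 -5 -0.4 0 0 0 0" --pt "0.55 -5 -0.4 0 0 0 0" --pt "0.55 -4 -0.3 0 0 0 0" --pt "0.55 -1.7 -0.1 0 0 0 0"

```text
time: 13.8
tcp_pos: [0.4815, 0.1561, 0.2019]
eef_rot: [[0.982, -0.189, 0.001], [-0.189, -0.982, 0.0], [0.001, -0.0, -1.0]]
ft_force: [0.4, -0.4, 0.2]
grip_width: 0.0514
grip_force: 0.0
```

```bash
python3 - <<'E'
from h import *
s=arm.get_state();print(s["tcp_pos"],s["eef_rot"][0],s["joints"])
p,d,c=snap("scene");w=world(d,c);h=cv2.cvtColor(p,cv2.COLOR_RGB2HSV)
k=(w[...,2]>.118)&(w[...,2]<.132)&(h[...,2]<70)&(abs(w[...,0]-.67)<.03)&(abs(w[...,1]-.175)<.04)
print("black",k.sum(),cv2.minAreaRect((w[k][:,:2]*1000).astype(np.float32)))
r=((h[...,0]<8)|(h[...,0]>172))&(h[...,1]>180)&(w[...,2]>.108)&(w[...,2]<.125)&(abs(w[...,0]-.48)<.05)&(abs(w[...,1]-.157)<.05)
print("red",r.sum(),cv2.minAreaRect((w[r][:,:2]*1000).astype(np.float32)) if r.any() else 0)
save(cv2.resize(p[205:325,280:420],(700,600),interpolation=cv2.INTER_CUBIC),"pics/c4.png")
a=np.linspace(169,259,11);q=np.array([.557,.1426])+.075*np.c_[np.cos(np.radians(a)),np.sin(np.radians(a))]
print(np.round(q*100,2),np.round(np.diff(q,axis=0)*100,2),sep="\n")
E
```

```text
[0.48148451 0.15609173 0.20194501] [ 9.82021745e-01 -1.88766883e-01  5.96561708e-04] [ 2.41195196e-01  2.04837573e-01  1.64828905e+00 -1.37196443e-04
  1.28788410e+00  2.00193612e+00]
black 58 ((671.3042602539062, 175.69654846191406), (20.20745086669922, 18.74703025817871), 83.29644775390625)
red 47 ((483.79803466796875, 158.3966827392578), (20.854385375976562, 17.115873336791992), 44.66044235229492)
[[48.34 15.69]
 [48.2  14.52]
 [48.26 13.35]
 [48.49 12.19]
 [48.9  11.09]
 [49.48 10.07]
 [50.21  9.15]
 [51.08  8.35]
 [52.06  7.7 ]
 [53.13  7.21]
 [54.27  6.9 ]]
[[-0.13 -1.17]
 [ 0.05 -1.18]
 [ 0.23 -1.15]
 [ 0.41 -1.1 ]
 [ 0.58 -1.02]
 [ 0.73 -0.92]
 [ 0.87 -0.8 ]
 [ 0.98 -0.65]
 [ 1.07 -0.49]
 [ 1.13 -0.31]]
```

View pics/c4.png

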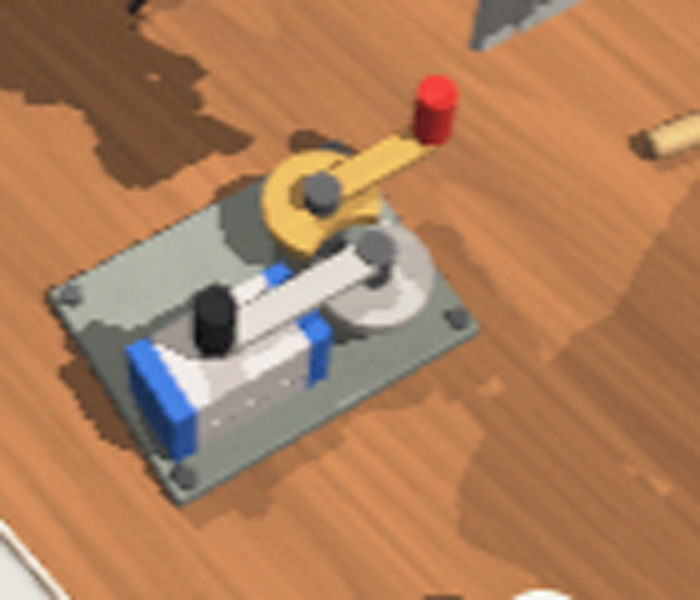

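The clamp arm lies along the mould at home (black knob at crop (215,320)) and the red knob (435,110) is where expected.

Call:
move_arm --pt "0.55 0.2 0.1 -4 0 0 0" --pt "0.55 0 0 -4 0 0 0" --pt "0.55 0 0 -2.5 0 0 0" --pt "0.55 0 0 -1.4 0 0 0" --pt "0.31 0 0 0 0 0 0" --pt "0.31 0 0 0 0 0 0" --pt "0.31 0 0 0 0 0 0"

```text
time: 14.72
tcp_pos: [0.4856, 0.1575, 0.0834]
eef_rot: [[0.982, -0.189, 0.002], [-0.189, -0.982, 0.0], [0.001, -0.001, -1.0]]
ft_force: [0.1, 0.3, -0.0]
grip_width: 0.0295
grip_force: 0.0
```

Call:
move_arm --pt "0.31 -0.13 -1.17 0 0 0 0.157" --pt "0.31 0.05 -1.18 0 0 0 0.157" --pt "0.31 0.23 -1.15 0 0 0 0.157" --pt "0.31 0.41 -1.1 0 0 0 0.157" --pt "0.31 0.58 -1.02 0 0 0 0.157"

```text
time: 15.35
tcp_pos: [0.4968, 0.1012, 0.0832]
eef_rot: [[0.825, 0.565, 0.001], [0.565, -0.825, 0.001], [0.001, -0.0, -1.0]]
ft_force: [-0.9, 4.0, -0.9]
grip_width: 0.0293
grip_force: 1.3
```

Call:
move_arm --pt "0.31 0.7 -0.92 0 0 0 0.157" --pt "0.31 0.85 -0.8 0 0 0 0.157" --pt "0.31 0.96 -0.65 0 0 0 0.157" --pt "0.31 1.05 -0.49 0 0 0 0.157" --pt "0.31 1.1 -0.31 0 0 0 0.157" --pt "0.31 0.2 -0.04 0 0 0 0" --pt "0.31 0 0 0 0 0 0"

```text
time: 16.23
tcp_pos: [0.5437, 0.0694, 0.0827]
eef_rot: [[0.19, 0.982, -0.004], [0.982, -0.19, 0.0], [-0.0, -0.004, -1.0]]
ft_force: [-12.2, 1.2, 7.0]
grip_width: 0.0295
grip_force: 6.3
```

Call:
move_arm --pt "0.31 0.2 -0.04 0 0 0 0" --pt "0.31 0.15 -0.03 0 0 0 0" --pt "0.31 0 0 0 0 0 0"

```text
time: 16.6
tcp_pos: [0.5442, 0.0692, 0.0824]
eef_rot: [[0.189, 0.982, -0.011], [0.982, -0.189, 0.001], [-0.001, -0.011, -1.0]]
ft_force: [-34.6, 4.6, 20.1]
grip_width: 0.0293
grip_force: 17.9
```

Call:
move_arm --pt "0.31 -0.6 0.12 0 0 0 0" --pt "0.31 0 0 0 0 0 0" --pt "0.55 0 0 0 0 0 0" --pt "0.55 0 0 0 0 0 0" --pt "0.55 0 0 3 0 0 0" --pt "0.55 0 0 5 0 0 0" --pt "0.55 0 0 4 0 0 0" --pt "0.55 -3 -4 0 0 0 0" --pt "0.55 -3 -5 0 0 0 0" --pt "0.55 -3 -5 0 0 0 0"

```text
time: 17.85
tcp_pos: [0.4516, -0.0716, 0.2026]
eef_rot: [[0.189, 0.982, 0.0], [0.982, -0.189, -0.0], [-0.0, 0.0, -1.0]]
ft_force: [0.1, -0.2, 0.2]
grip_width: 0.0517
grip_force: 0.0
```

Call:
move_arm --pt "0.55 0 -6 0 0 0 0" --pt "0.55 0 -6 0 0 0 0" --pt "0.55 0 0 0 0 0 0"

```text
time: 18.23
tcp_pos: [0.4521, -0.1936, 0.2022]
eef_rot: [[0.194, 0.981, -0.0], [0.981, -0.194, -0.0], [-0.0, -0.0, -1.0]]
ft_force: [-0.9, 0.3, -0.6]
grip_width: 0.0514
grip_force: 0.0
```

```bash
python3 - <<'E'
from h import *
s=arm.get_state();print(s["tcp_pos"],s["ft_force"],s["time"])
o=np.zeros((440,800,3),np.uint8)
a=np.radians(-11);R=np.array([[np.cos(a),-np.sin(a)],[np.sin(a),np.cos(a)]])
for n,(u,v),x in(("top",(215,115),0),("scene",(280,205),400)):
    p,d,c=snap(n);w=world(d,c);h=cv2.cvtColor(p,cv2.COLOR_RGB2HSV)
    o[:440,x:x+400]=cv2.resize(p[v:v+110,u:u+100],(400,440),interpolation=cv2.INTER_CUBIC)
    f=(w[...,:2]-[.6602,.1755])@R*1000
    r=((h[...,0]<8)|(h[...,0]>172))&(h[...,1]>150)&(w[...,2]>.108)&(w[...,2]<.122)&(abs(f[...,0]+95)<60)&(abs(f[...,1]+127)<40)
    k=(w[...,2]>.118)&(w[...,2]<.135)&(abs(f[...,0]-10)<40)&(abs(f[...,1])<40)
    for m,g in(("red",r),("black",k)): print(n,m,g.sum(),cv2.minAreaRect(f[g].astype(np.float32)) if g.any() else 0)
save(o,"pics/c5.png")
E
```

```text
[ 0.45214533 -0.19360573  0.2022449 ] [-0.85455128  0.26988789 -0.62090287] 18.225
top red 67 ((-95.07490539550781, -128.6556854248047), (20.1038818359375, 19.758195877075195), 11.027667999267578)
top black 75 ((8.7728271484375, -0.4214611053466797), (20.599796295166016, 22.857227325439453), 19.164426803588867)
scene red 50 ((-96.92790222167969, -125.31787109375), (24.04383087158203, 21.29835319519043), 16.586532592773438)
scene black 71 ((8.642509460449219, 1.9049339294433594), (21.903820037841797, 20.878314971923828), 58.61669158935547)
```

View pics/c5.png

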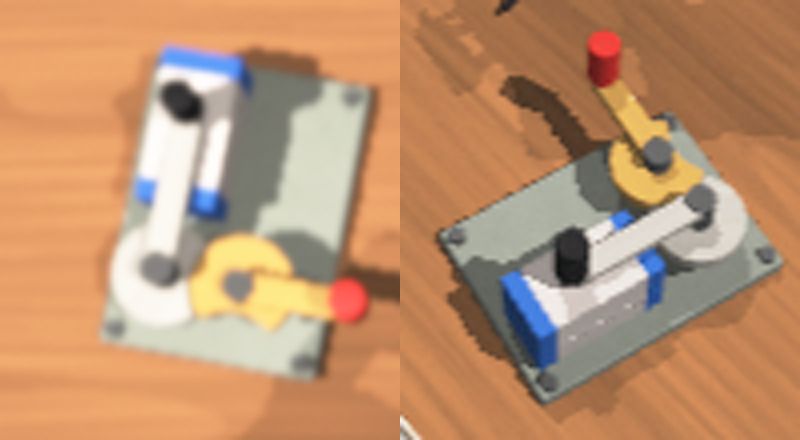

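The mould is closed. The black knob is at fixture (9, 0) and the red knob at (-95, -128), both within 2 mm of their stop positions of (10, 0) and (-95, -127). The gripper is clear of everything.

```bash
python3 -c "
from rig import arm
print(arm.job_done())"
```

```text
the job is handed in; nothing more can be done
None
```

I've handed the job in: the blue-banded half is seated flush, the clamp arm is home against its stop, and the locking handle is turned to its stop, done in that order in about 18 s; nothing else was touched.

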